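# Press a glued notebook in a one-hand ratchet bar clamp

### The arm

A 7-joint arm with a two-finger parallel gripper is mounted at the origin on the work surface; the furniture and walls round the work are solid. World frame = base frame: x ahead of the robot, y to its left, z up, the work surface at z = 0. Lengths are in m, angles in degrees, forces in N, time in s.
With the tool pointing down it reaches from about 0.425 to 0.925 m from the base axis. Payload 6.8 kg.
Tool frame: the origin (TCP) lies on the front face of the gripper's body, between the roots of the fingers; the fingertips stand 80 mm ahead of it and the grasp point (between the pads) lies 61 mm ahead of it; z points along the fingers, y is the line along which they close (so a half turn about z gives the same grasp; the last joint's range is limited). The gripper opens to 88 mm and grips with 3 to 60 N. Pads are 20 mm wide; open, the fingers measure 115 mm over their backs; the gripper's body (75 mm by 178 mm) begins 61 mm behind the grasp point.
Start: joints at [67.661, 27.33, 1.283, 89.118, -0.659, 63.558, -4.761], TCP at [0.188, -0.648, 0.303] pointing down, gripper open.
Joint ranges: [-169.35, 169.35], [-19.33, 120.38], [-80.79, 83.38], [13.8, 139.57], [-78.32, 258.32], [9.67, 109.79], [-169.56, 169.56]. Speed limits (degrees/s): [136.94, 136.94, 180, 180, 180, 180, 180].

### API

Orientations are given as [roll, pitch, yaw] about the fixed x, y, z axes, in that order (R = Rz(yaw) Ry(pitch) Rx(roll)).
In Python, from cell import * gives the robot as it stands.
- The arm moves only by the shell command python3 -m handwheel 'ROWS'. ROWS is a JSON object of lists of equal length, an entry for each row: "delta_pos": the shift along the tool's x, y, z normalised to -1 to 1, where 1 is 0.025 m, a list of three; "turn": the turn, a rotation vector about the tool's x, y, z normalised to -1 to 1, where 1 is 0.1 rad, a list of three; "hand": the opening, from -1 (shut) to 1 (fully open). A call has 1 to 8 rows; each row shifts and turns the commanded pose from where the row before left it, along the tool's axes as they then stand; what a row does not reach is not made up. A row lasts 1/8 s, in which the tool goes at most 62.5 mm and 10.7 degrees, less where a joint would pass 70% of its speed; a pose out of reach is approached as far as the arm can. A call with a number of a shift or a turn outside -1 to 1 is refused whole. A call with a gripper value outside its range is refused whole. The fingers move at their own pace and stop on an object; the grip force is fixed at half the most. Time passes only in rows, so rows that do not move let the fingers close. It gives the time, the measured TCP pose, the force, the opening and the grip force at its end, in the units of the state.
- read_state(): the state, without advancing time (a new reading comes with each control period).
- camera(name): name is "scene" or "side" or "wrist"; returns the picture (384x512x3 uint8, red, green, blue); there is no depth.
- camera_model(name): a dict with "fov_y" (degrees; the focal length in pixels is half the picture's height over the tangent of half this angle, whatever the lens; pixels are square), "cx", "cy" (the principal point, pixels), "R" (3x3) and "t" (3): a world point X has camera coordinates R X + t; the wrist camera has in their place "hand_eye" (4x4, takes a point from camera to tool coordinates, whose origin is the TCP and whose axes are the flange's). Camera axes: x right, y down, z forward; pixel columns grow to the right and rows downward; lengths in m; the calibration is good to about 2 mm. A picture is of the moment at which its call begins: read the wrist's pose just before it. camera_model takes no time and is no camera call.
- sign_off(): hands the job in; it is judged then, once.
The state is a dict: "time_s": time; "qpos": joint angles; "qvel": joint speeds; "effort": joint torques, N m; "ee_pos": TCP position; "orientation": TCP orientation; "wrist_force": force on the tool from outside, world axes, zero at the start; "wrist_torque": the same for the moment, N m; "width": opening from 0.0 (shut) to 1.0 (fully open); "grasp_force": force on a finger pad.
Only numpy, scipy, OpenCV 4.12 (cv2) and the standard library are available. Lean on these libraries where they do the work, as an engineer would, in place of code of your own. Each camera call takes 0.05 s, during which the arm holds its last target. There are 200 camera calls.

### The job

The cover of the small leather notebook has just been glued. Lift the notebook out of the slotted stand, stand it upright on the narrow raised sill between the jaws of the bar clamp, about centred along the sill and flat-on to the jaws, and let go of it; then pump the clamp's trigger towards the pistol grip, stroke after stroke, until the rubber pad draws up and pinches the notebook against the fixed jaw. Finish while still holding the trigger squeezed, so that the notebook is pressed firmly (some 20 N at the jaw) but never crushed (well under 50 N); move the jaw with the trigger only, never by pushing it, and leave the other things on the desk where they are.

Things in the scene. Friction and masses are not known exactly. Their poses are not given: they have to be found in the camera images.
- notebook_center (a point): Centre of the small dark leather notebook: rigid, 150 mm long, 100 mm tall as it stands, 16 mm thick, about 0.16 kg. It starts upright on a long edge in the slotted stand. Axes: x along its length (level), y along its height (upright), z across its thickness (level). Take it from above across the thickness, within 30 mm of its top edge, at mid-length.
- notebook: The same notebook; origin on one cover, at its middle (8.5 mm from the centre); same axes.
- desk_stand: Dark wooden slotted stand, 100 x 44 mm, 34 mm tall, fixed to the desk; origin under its centre, x along the slot. The slot is 19 mm wide, its floor 10 mm above the desk; the notebook in it rises 76 mm above the stand.
- clamp: Black one-hand bar clamp lying on its side, fixed on a wooden board. Axes: x along the bar, the way the moving jaw is drawn by pumping; y towards the pistol grip; z up. Origin on the desk below the bar, under the fixed jaw's cork face (x = 0). Fixed jaw: x 0 to 37, y -90 to 10, z 45 to 110 mm; the moving jaw faces it from negative x, as tall. Housing: x 16 to 72, y -16 to 20, z up to 64 mm.
- fixed_jaw: Fixed jaw of the clamp with its cork-faced wooden board; origin and axes of clamp.
- sill_top (a point): Middle of the top of the narrow wooden sill between the jaws: 30 mm wide (clamp x, its far edge at the fixed jaw's face), 130 mm long (clamp y), 56 mm above the desk. Axes as the clamp. The notebook stands on it with its length along clamp y and its thickness along clamp x; its centre is then 50 mm above this point.
- grip_point (a point): Middle of pistol grip and resting trigger, 38 mm above the desk. Axes as the clamp. Along clamp x from here: the trigger's front face at -28 mm, the fixed grip's back face at +28 mm (grip 20 mm thick, z 25 to 51 mm; trigger 12 mm thick, z 26 to 50 mm). Both run along clamp y for 40 mm either way. Fingers go down beside them from above, to 12 mm over the desk.
- trigger_pad (a point): Middle of the trigger where a finger presses, 89 mm from its upright hinge pin, 38 mm above the desk; the front face lies 6 mm before it (against clamp x). It swings with the trigger.
- trigger (a joint): Swing of the trigger towards the fixed pistol grip (clamp +x), rad: 0 at rest, 0.27 fully squeezed (24 mm at trigger_pad). It springs back when let go (1.5 N at rest, 3 N fully squeezed, at trigger_pad).
- clamp_bar (a joint): Travel of the toothed bar with the moving jaw, m, 0 fully open to 0.064; the free pad's face is at clamp x = -0.065 + this. Ratchet of 6 mm pitch: a full squeeze draws it 12 mm, a shorter one 6 mm or nothing; about 7 N at trigger_pad moves the free jaw. With the notebook pinched, jaw force is about 1.6 x force at trigger_pad - 9 N (18 N gives 19 N). Let go, it may slip back up to 6 mm.
- clamp_pad (a joint): How far the moving jaw's soft rubber pad is pressed in, m: 0 when it touches nothing, 8 N for every mm, 10 mm at most.
- pad_face (a point): Middle of the face of the moving jaw's black rubber pad (90 mm along clamp y, 46 mm tall), 84 mm above the desk; it faces clamp +x.
- monitor: Large black display, 600 mm wide, 445 mm tall, fixed: a wall from about (0.08, 0.25) to (0.64, 0.03) m, with all the work on its right (negative y) side. Origin under its middle. An arm that starts on its left must be lifted over it.
- phone: Cordless phone in its cradle, 190 mm tall, about 130 mm across, fixed, behind the work; origin under its middle.
- eraser: blue and white eraser, 45x21x12 mm, a bystander on the desk; origin under its centre.
- ball_pen: steel ball pen, 139x12x12 mm, a bystander on the desk; origin under its centre.
- ink_bottle: square blue ink bottle, 55x55x68 mm, a bystander on the desk; origin under its centre.
- usb_stick: black memory stick, 50x18x8 mm, a bystander on the desk; origin under its centre.

How it is judged:
By the outcome, as a careful person would: the job done as asked, in the order asked, and still so for the second after the job is handed in, while the arm keeps its last pose, push and grip.
It also fails if it takes over 67 s, if anything falls off the work surface, if the arm or the gripper's body presses on something with over 40 N, if the wrist force passes 120 N, or if a joint passes its speed limit or range.

## Working session

There is one attempt and no reset: what is moved stays moved. The work goes in short steps, Python scripts to look and compute and a shell command to move; the robot and the scene stay as the last step left them, time stands still between calls to the robot, and variables do not carry over. Pictures are saved under pics/ and viewed, at most 10 in all, crops included, and the job is handed in when it is done.

```bash
mkdir -p pics; ls; python3 - <<'E'
from cell import *
import cv2
s=read_state();print({k:s[k] for k in('time_s','ee_pos','orientation','wrist_force','width')})
for n in("scene","side","wrist"):
    im=camera(n);cv2.imwrite(f"pics/{n}0.png",im[:,:,::-1]);print(n,camera_model(n))
E
```

```text
pics
{'time_s': 0.0, 'ee_pos': array([ 0.18755589, -0.64794219,  0.30169485]), 'orientation': array([-1.79896876e+02,  8.18994592e-03,  1.61463934e+01]), 'wrist_force': array([ 0.11616053,  0.82777551, -0.0619798 ]), 'width': 1.0000300981891832}
scene {'fov_y': 55.51775270144605, 'cx': 253.32476938864343, 'cy': 192.83715432735536, 'R': array([[-0.46887495, -0.88315391,  0.01398024],
       [-0.49874628,  0.25165975, -0.82940913],
       [ 0.72897766, -0.39586176, -0.55846669]]), 't': array([0.11484845, 0.31279469, 0.59648417])}
side {'fov_y': 50.969679564534616, 'cx': 260.6326525155671, 'cy': 190.12518363222347, 'R': array([[ 0.98894535, -0.14793336, -0.01013949],
       [-0.06961454, -0.4028261 , -0.9126253 ],
       [ 0.13092327,  0.90324241, -0.40867132]]), 't': array([-0.44144723,  0.07878328,  0.97825804])}
wrist {'fov_y': 67.02376380123977, 'cx': 258.071523543918, 'cy': 194.04757590909784, 'hand_eye': array([[-4.53038554e-04, -9.66945400e-01, -2.54983114e-01,
         6.85998297e-02],
       [ 9.99999896e-01, -4.51723242e-04, -6.37171429e-05,
        -5.57944618e-04],
       [-5.35708008e-05, -2.54983116e-01,  9.66945504e-01,
        -8.17000467e-02],
       [ 0.00000000e+00,  0.00000000e+00,  0.00000000e+00,
         1.00000000e+00]])}
```

View pics/scene0.png

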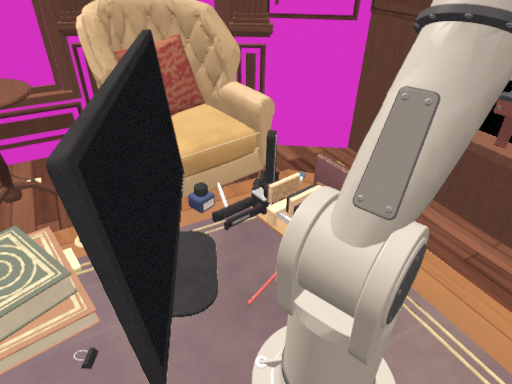

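View pics/side0.png

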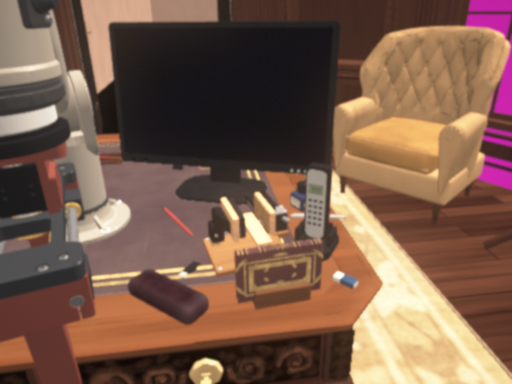

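```bash
cat >h.py <<'E'
from cell import *
import numpy as np, cv2
from scipy.spatial.transform import Rotation as Ro
def cam(n,st=None):
    m=camera_model(n); f=192/np.tan(np.radians(m["fov_y"]/2))
    K=np.array([[f,0,m["cx"]],[0,f,m["cy"]],[0,0,1]])
    if n=="wrist":
        s=st or read_state(); T=np.eye(4);T[:3,:3]=Ro.from_euler('xyz',s["orientation"],degrees=True).as_matrix();T[:3,3]=s["ee_pos"]
        T=T@m["hand_eye"]; R=T[:3,:3].T; t=-R@T[:3,3]
    else: R,t=np.array(m["R"]),np.array(m["t"])
    return K,R,t
def ray(c,uv):
    K,R,t=c; return -R.T@t, R.T@np.linalg.solve(K,[uv[0],uv[1],1])
def onz(c,uv,z):
    o,d=ray(c,uv); return o+d*(z-o[2])/d[2]
def two(c1,a,c2,b):
    o1,d1=ray(c1,a);o2,d2=ray(c2,b)
    s=np.linalg.lstsq(np.c_[d1,-d2],o2-o1,rcond=None)[0]
    p,q=o1+s[0]*d1,o2+s[1]*d2; return (p+q)/2,np.linalg.norm(p-q)
def proj(c,X):
    K,R,t=c; p=K@(R@np.asarray(X)+t); return p[:2]/p[2]
def shot(n,name):
    s=read_state();im=camera(n);cv2.imwrite(f"pics/{name}.png",im[:,:,::-1]);return im,cam(n,s),s
E
python3 - <<'E'
from h import *
np.set_printoptions(precision=3,suppress=True)
c=cam("side")
for n,uv,z in [("nb topL",(236,246),.11),("nb topR",(321,240),.11),("nb botL",(238,300),.03),("nb botR",(321,287),.03),("jawL",(228,200),.11),("jawR",(262,196),.11),("phone",(318,255),0),("eraser",(346,280),0),("case",(168,295),.02),("sill",(257,230),.056)]: print(n,onz(c,uv,z))
E
```

```text
nb topL [ 0.355 -0.345  0.11 ]
nb topR [ 0.499 -0.35   0.11 ]
nb botL [ 0.351 -0.384  0.03 ]
nb botR [ 0.496 -0.373  0.03 ]
jawL [ 0.355 -0.165  0.11 ]
jawR [ 0.427 -0.158  0.11 ]
phone [ 0.532 -0.232  0.   ]
eraser [ 0.561 -0.323  0.   ]
case [ 0.234 -0.339  0.02 ]
sill [ 0.409 -0.204  0.056]
```

```bash
python3 - <<'E'
import cv2
a=cv2.imread('pics/side0.png')[150:320,150:390];b=cv2.imread('pics/scene0.png')[120:290,150:390]
cv2.imwrite('pics/crop0.png',cv2.resize(cv2.vconcat([a,b]),None,fx=1.75,fy=1.75,interpolation=2))
E
```

```text
(no output)
```

View pics/crop0.png

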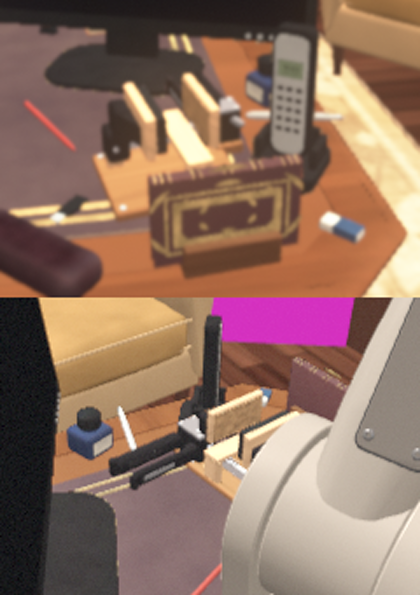

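The notebook stands at about (0.425, -0.36) with its length along world x. The clamp is at about (0.42, -0.18), its x roughly along world x and its grip towards the monitor. I'm moving above both for a wrist view.

```bash
python3 -m handwheel '{"delta_pos":[[0.4,-0.4,-0.2],[0.9,-0.85,-0.2],[0.9,-0.85,-0.2],[0.9,-0.85,-0.2],[0.9,-0.85,-0.2],[0.9,-0.85,-0.2],[0.9,-0.85,-0.2],[0.9,-0.85,-0.2]],"turn":[[0,0,0],[0,0,0],[0,0,0],[0,0,0],[0,0,0],[0,0,0],[0,0,0],[0,0,0]],"hand":[1,1,1,1,1,1,1,1]}'
python3 -m handwheel '{"delta_pos":[[0.9,-0.85,-0.2],[0.9,-0.85,-0.2],[0.9,-0.85,-0.2],[0.9,-0.85,-0.2],[0.9,-0.85,-0.2],[0.9,-0.85,-0.2],[0.9,-0.85,0],[0.4,-0.4,0]],"turn":[[0,0,0],[0,0,0],[0,0,0],[0,0,0],[0,0,0],[0,0,0],[0,0,0],[0,0,0]],"hand":[1,1,1,1,1,1,1,1]}'
python3 - <<'E'
from h import *
im,c,s=shot("wrist","w1");print(s["time_s"],s["ee_pos"],s["orientation"],s["qpos"])
E
```

```text
time_s: 1.15
ee_pos: [0.3053, -0.4474, 0.3432]
orientation: [180.0, -0.0, 16.2]
wrist_force: [-0.8, -0.1, 0.4]
width: 1.002
grasp_force: 0.0
time_s: 2.15
ee_pos: [0.4218, -0.248, 0.373]
orientation: [180.0, -0.0, 16.3]
wrist_force: [-0.7, -0.6, 1.0]
width: 0.998
grasp_force: 0.0
2.15 [ 0.4218403  -0.24801857  0.37302548] [ 1.79980559e+02 -2.58632671e-02  1.63233446e+01] [ 36.07219324   6.69219244 -14.05703613 107.97115738   1.7813945
  65.51340595 -52.30712048]
```

View pics/w1.png

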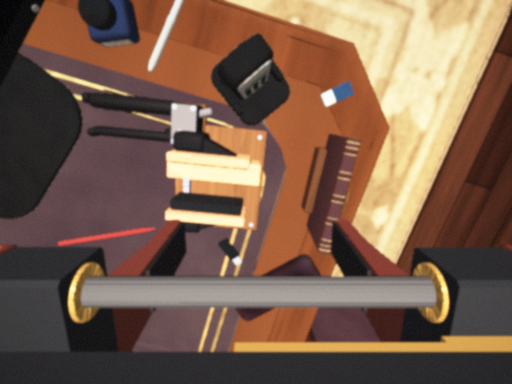

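The wrist view shows the notebook's top edge running from about (357,138) to (325,250). The fixed jaw board is at about (215,168), the grip at (130,102), the trigger at (130,134) and the rubber pad at (205,205). I'll enlarge it for exact corners.

```bash
python3 - <<'E'
import cv2
a=cv2.imread('pics/w1.png')[75:265,75:375]
a=cv2.resize(a,(780,494),interpolation=2)
for i in range(300//25): 
    cv2.putText(a,str(75+25*i),(int(i*65),8),0,.3,(0,255,0)); cv2.line(a,(i*65,10),(i*65,16),(0,255,0))
for i in range(190//25+1):
    cv2.putText(a,str(75+25*i),(0,int(i*65)+4),0,.3,(0,255,0))
cv2.imwrite('pics/crop1.png',a)
E
```

```text
(no output)
```

View pics/crop1.png

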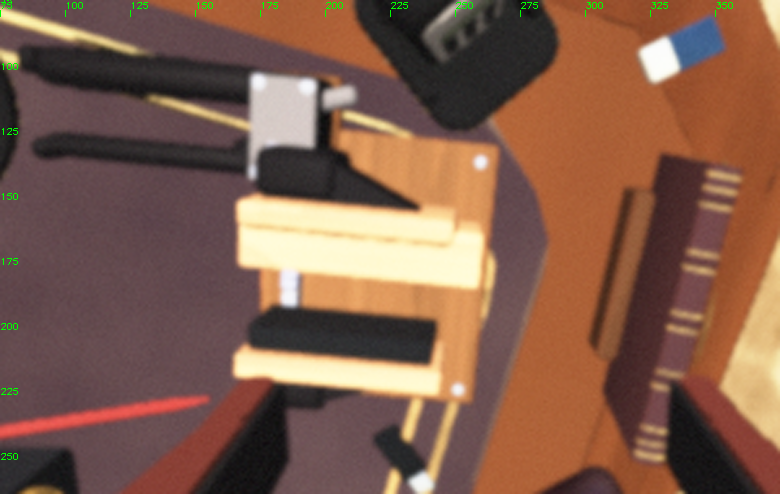

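```bash
cat > q.py <<'E'
from h import *
np.set_printoptions(precision=4,suppress=True)
s=dict(ee_pos=[0.4218403,-0.24801857,0.37302548],orientation=[179.980559,-0.02586,16.3233])
c=cam("wrist",s)
g=lambda X,Y:(75+X/2.6,75+Y/2.6)
for n,p,z in [("FJ topstrip UL",(240,198),.11),("FJ UR",(455,212),.11),("FJ LL",(240,225),.11),("FJ LR",(455,242),.11),
 ("sill LL",(238,268),.056),("sill LR",(480,287),.056),("sill UR",(484,235),.056),
 ("FJ2 LL",(238,268),.11),("FJ2 LR",(480,287),.11),
 ("pad botL",(262,306),.061),("pad botR",(437,322),.061),("pad LL",(250,345),.107),("pad LR",(430,362),.107),
 ("MJ LL",(234,378),.11),("MJ LR",(440,394),.11),
 ("grip tip",(22,60),.051),("grip L up",(25,47),.051),("grip L lo",(30,72),.051),("trig tip",(35,147),.05),("trig hinge end",(235,160),.05),("trig tip up",(45,132),.05),("trig tip lo",(45,158),.05),
 ("hous TL",(250,72),.064),("hous TR",(317,80),.064),("hous BL",(250,178),.064),
 ("nb t1",(713,165),.11),("nb t2",(741,170),.11),("nb b1",(633,458),.11),("nb b2",(664,463),.11),
 ("stand a",(625,188),.034),("stand b",(655,193),.034),("stand c",(590,343),.034),("stand d",(612,360),.034)]:
    print(n,onz(c,g(*p),z))
E
python3 q.py
```

```text
FJ topstrip UL [ 0.4207 -0.136   0.11  ]
FJ UR [ 0.442  -0.2316  0.11  ]
FJ LL [ 0.4085 -0.1385  0.11  ]
FJ LR [ 0.4287 -0.2354  0.11  ]
sill LL [ 0.373  -0.1281  0.056 ]
sill LR [ 0.3995 -0.2563  0.056 ]
sill UR [ 0.4274 -0.2504  0.056 ]
FJ2 LL [ 0.3885 -0.1417  0.11  ]
FJ2 LR [ 0.4114 -0.2525  0.11  ]
pad botL [ 0.3575 -0.1461  0.061 ]
pad botR [ 0.3754 -0.2391  0.061 ]
pad LL [ 0.352  -0.1542  0.107 ]
pad LR [ 0.3681 -0.24    0.107 ]
MJ LL [ 0.3346 -0.1509  0.11  ]
MJ LR [ 0.3546 -0.2489  0.11  ]
grip tip [0.4468 0.0007 0.051 ]
grip L up [0.4535 0.     0.051 ]
grip L lo [ 0.4421 -0.004   0.051 ]
trig tip [ 0.405  -0.0111  0.05  ]
trig hinge end [ 0.4279 -0.1133  0.05  ]
trig tip up [ 0.4142 -0.0151  0.05  ]
trig tip lo [ 0.4008 -0.017   0.05  ]
hous TL [ 0.4741 -0.1157  0.064 ]
hous TR [ 0.4797 -0.1484  0.064 ]
hous BL [ 0.4232 -0.1265  0.064 ]
nb t1 [ 0.4949 -0.3373  0.11  ]
nb t2 [ 0.4964 -0.3502  0.11  ]
nb b1 [ 0.3489 -0.3504  0.11  ]
nb b2 [ 0.3506 -0.3662  0.11  ]
stand a [ 0.4711 -0.3191  0.034 ]
stand b [ 0.4732 -0.336   0.034 ]
stand c [ 0.3805 -0.329   0.034 ]
stand d [ 0.3742 -0.3447  0.034 ]
```

Checks on these points:
- The sill measures 131 x 28 mm and the notebook top 147 x 15 mm, both matching the sizes given.
- Clamp yaw is about 11.6° and notebook yaw about 5.7°.
- The sill's middle is at about (0.401, -0.189) and the notebook's top centre at (0.4227, -0.351).

Next I move above the notebook and look again.

```bash
python3 -m handwheel '{"delta_pos":[[-0.19,0.66,0.8],[-0.19,0.66,0.8],[-0.19,0.66,0.8],[-0.19,0.66,0.8],[-0.19,0.66,0.8],[-0.19,0.66,0.8],[0,0,0],[0,0,0]],"turn":[[0,0,0],[0,0,0],[0,0,0],[0,0,0],[0,0,0],[0,0,0.92],[0,0,0.92],[0,0,0]],"hand":[1,1,1,1,1,1,1,1]}'
python3 - <<'E'
from h import *
im,c,s=shot("wrist","w2");print(s["time_s"],s["ee_pos"],s["orientation"],s["qpos"],[proj(c,p) for p in [(.4957,-.3438,.11),(.3498,-.3583,.11),(.4227,-.351,.11)]])
E
```

```text
time_s: 3.2
ee_pos: [0.4206, -0.354, 0.2524]
orientation: [180.0, 0.1, 5.6]
wrist_force: [0.4, 0.1, -0.6]
width: 1.004
grasp_force: 0.0
3.2 [ 0.42057095 -0.35403137  0.2523865 ] [1.79999048e+02 5.27683985e-02 5.57010777e+00] [ 40.15795944  19.12644803  -8.06826748 108.87524553   3.37580372
  52.26321607 -53.96971055] [array([254.70044537, 107.27599554]), array([255.58793721, 283.1084333 ]), array([255.11218188, 202.30794533])]
```

View pics/w2.png

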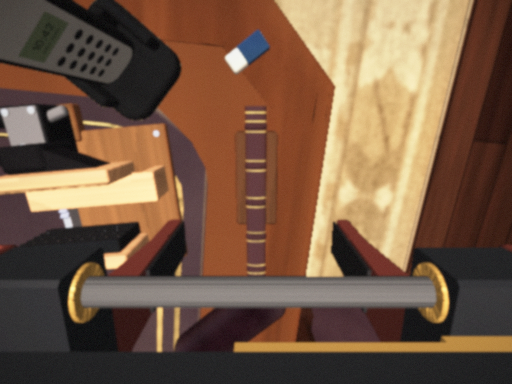

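The notebook is upright in the image (246–267 px wide, top end at row 106, as predicted) and centred between the fingers. Descend and grasp.

```bash
python3 -m handwheel '{"delta_pos":[[0.08,0,0.8],[0,0,0.8],[0,0,0.8],[0,0,0.8],[0,0,0.5],[0,0,0.28],[0,0,0],[0,0,0]],"turn":[[0,0,0],[0,0,0],[0,0,0],[0,0,0],[0,0,0],[0,0,0],[0,0,0],[0,0,0]],"hand":[1,1,1,1,1,1,1,-1]}'
python3 -m handwheel '{"delta_pos":[[0,0,0],[0,0,0],[0,0,0],[0,0,0],[0,0,0],[0,0,0],[0,0,0],[0,0,0]],"turn":[[0,0,0],[0,0,0],[0,0,0],[0,0,0],[0,0,0],[0,0,0],[0,0,0],[0,0,0]],"hand":[-1,-1,-1,-1,-1,-1,-1,-1]}'
```

```text
time_s: 4.25
ee_pos: [0.4237, -0.3533, 0.1538]
orientation: [180.0, -0.1, 5.6]
wrist_force: [0.2, -0.3, -0.2]
width: 0.923
grasp_force: 0.0
time_s: 5.25
ee_pos: [0.4233, -0.353, 0.1531]
orientation: [-180.0, 0.0, 5.6]
wrist_force: [0.1, -0.1, -0.9]
width: 0.178
grasp_force: 30.0
```

Grasped: the opening is 15.7 mm at 30 N. Lift and turn +96°.

```bash
python3 -m handwheel '{"delta_pos":[[0,0,-0.4],[0,0,-0.8],[0,0,-0.9],[0,0,-0.9],[0,0,-0.9],[0,0,-0.9],[0,0,-0.6],[0,0,0]],"turn":[[0,0,0],[0,0,0],[0,0,0],[0,0,0],[0,0,0],[0,0,0],[0,0,-0.5],[0,0,-1]],"hand":[-1,-1,-1,-1,-1,-1,-1,-1]}'
python3 -m handwheel '{"delta_pos":[[0,0,0],[0,0,0],[0,0,0],[0,0,0],[0,0,0],[0,0,0],[0,0,0],[0,0,0]],"turn":[[0,0,-1],[0,0,-1],[0,0,-1],[0,0,-1],[0,0,-1],[0,0,-1],[0,0,-1],[0,0,-1]],"hand":[-1,-1,-1,-1,-1,-1,-1,-1]}'
python3 -m handwheel '{"delta_pos":[[0,0,0],[0,0,0],[0,0,0],[0,0,0],[0,0,0],[0,0,0],[0,0,0],[0,0,0]],"turn":[[0,0,-1],[0,0,-1],[0,0,-1],[0,0,-1],[0,0,-1],[0,0,-1],[0,0,-1],[0,0,-0.26]],"hand":[-1,-1,-1,-1,-1,-1,-1,-1]}'
python3 -c "
from cell import *;print(read_state()['qpos'])"
```

```text
time_s: 6.25
ee_pos: [0.4238, -0.3533, 0.2902]
orientation: [179.9, -0.1, 14.4]
wrist_force: [-0.0, 0.2, -2.7]
width: 0.182
grasp_force: 30.0
time_s: 7.25
ee_pos: [0.4231, -0.353, 0.2886]
orientation: [-180.0, 0.0, 60.2]
wrist_force: [0.3, 0.7, -2.0]
width: 0.181
grasp_force: 30.0
time_s: 8.25
ee_pos: [0.4231, -0.3531, 0.2885]
orientation: [-180.0, 0.0, 101.6]
wrist_force: [0.5, -0.5, -1.8]
width: 0.179
grasp_force: 30.0
[ 53.83460291  18.5098122  -25.04589275 105.75765346   9.16191634
  57.70348114  36.65487861]
```

```bash
python3 -m handwheel '{"delta_pos":[[0.5,0.07,0],[1,0.07,0],[1,0.07,0],[1,0.07,0],[1,0.07,0],[1,0.07,0],[0.8,0.07,0],[0.3,0,0]],"turn":[[0,0,0],[0,0,0],[0,0,0],[0,0,0],[0,0,0],[0,0,0],[0,0,0],[0,0,0]],"hand":[-1,-1,-1,-1,-1,-1,-1,-1]}'
python3 -m handwheel '{"delta_pos":[[0,0,0]],"turn":[[0,0,0]],"hand":[-1]}'
python3 - <<'E'
from h import *
im,c,s=shot("wrist","w3");b,cs,_=shot("side","s3");print(s["ee_pos"],s["orientation"],s["qpos"])
a=cv2.resize(b[140:320,170:370],(400,360))
cv2.imwrite("pics/c3.png",cv2.hconcat([cv2.resize(im,(400,300)),cv2.resize(a,(333,300))])[:,:,::-1])
X=np.array([.9796,.201,0]);Y=np.array([-.201,.9796,0]);O=np.array([.401,-.189,.056])+.015*X
print("jaw top face ends, sill corners (wrist/side)")
for p in [O+.05*Y+[0,0,.054],O-.05*Y+[0,0,.054],O+.065*Y,O-.065*Y,O-.03*X+.065*Y,O-.03*X-.065*Y]: print(proj(c,p),proj(cs,p))
E
```

```text
time_s: 9.25
ee_pos: [0.402, -0.1876, 0.2883]
orientation: [180.0, 0.0, 101.7]
wrist_force: [0.2, -0.4, -1.6]
width: 0.178
grasp_force: 30.0
time_s: 9.38
ee_pos: [0.4021, -0.1889, 0.2883]
orientation: [180.0, 0.0, 101.7]
wrist_force: [-0.0, -0.5, -1.7]
width: 0.182
grasp_force: 30.0
[ 0.40210397 -0.18891285  0.28826742] [1.79992966e+02 2.73170301e-02 1.01651645e+02] [ 45.92378823   8.6802692  -31.19485448 118.46829498   5.55686426
  54.20081861  23.41651688]
jaw top face ends, sill corners (wrist/side)
[274.80046574 140.60446181] [250.7638154  192.62095042]
[273.23673661 244.96205444] [267.49511331 212.63331256]
[272.22202331 122.2342707 ] [249.08020443 212.07736356]
[270.77863462 237.18833391] [270.33750454 240.55185291]
[243.6794347  122.21805895] [236.18502755 214.33619305]
[245.02765473 237.16129678] [255.84379158 243.47597853]
```

View pics/c3.png

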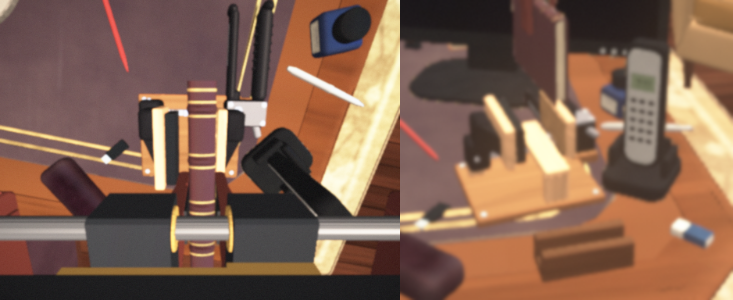

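```bash
python3 - <<'E'
import cv2
a=cv2.imread('pics/s3.png')[180:270,200:300];b=cv2.imread('pics/w3.png')[90:265,155:330]
a=cv2.resize(a,(400,360),interpolation=2);b=cv2.resize(b,(350,350),interpolation=2);b=cv2.copyMakeBorder(b,0,10,0,0,0)
for i in range(10): cv2.putText(a,str(200+10*i),(40*i,358),0,.3,(0,255,0));cv2.putText(a,str(180+10*i),(0,40*i+4),0,.3,(0,255,0))
for i in range(7): cv2.putText(b,str(155+25*i),(50*i,358),0,.3,(0,255,0));cv2.putText(b,str(90+25*i),(0,50*i+4),0,.3,(0,255,0))
cv2.imwrite('pics/c4.png',cv2.hconcat([a,b]))
E
```

```text
(no output)
```

View pics/c4.png

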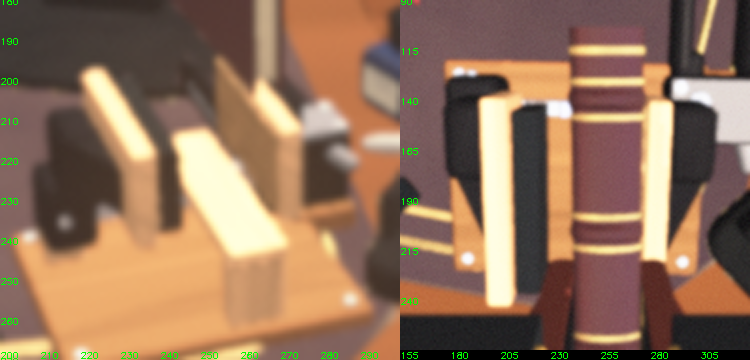

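Both views agree with the sill and jaw estimate to about 2 mm. Lower the notebook onto the sill.

```bash
python3 -m handwheel '{"delta_pos":[[0,0,0.4],[0,0,0.7],[0,0,0.7],[0,0,0.7],[0,0,0.5],[0,0,0.3],[0,0,0.15],[0,0,0]],"turn":[[0,0,0],[0,0,0],[0,0,0],[0,0,0],[0,0,0],[0,0,0],[0,0,0],[0,0,0]],"hand":[-1,-1,-1,-1,-1,-1,-1,-1]}'
python3 -m handwheel '{"delta_pos":[[0,0,0.05],[0,0,0.03],[0,0,0]],"turn":[[0,0,0],[0,0,0],[0,0,0]],"hand":[-1,-1,-1]}'
python3 - <<'E'
from h import *
b,cs,s=shot("side","s5");print(s["ee_pos"],s["wrist_force"])
E
```

```text
time_s: 10.48
ee_pos: [0.4022, -0.1891, 0.202]
orientation: [180.0, 0.0, 101.6]
wrist_force: [-0.3, 0.2, -2.2]
width: 0.181
grasp_force: 30.0
time_s: 10.85
ee_pos: [0.4021, -0.1891, 0.2]
orientation: [180.0, 0.0, 101.6]
wrist_force: [0.3, 0.2, -1.6]
width: 0.181
grasp_force: 30.0
[ 0.40213786 -0.18906139  0.20003615] [ 0.26568119  0.18725514 -1.64340208]
```

```bash
for i in 1 ; do python3 -m handwheel '{"delta_pos":[[0,0,0.03],[0,0,0]],"turn":[[0,0,0],[0,0,0]],"hand":[-1,-1]}'; python3 -m handwheel '{"delta_pos":[[0,0,0.03],[0,0,0]],"turn":[[0,0,0],[0,0,0]],"hand":[-1,-1]}';  done
```

```text
time_s: 11.15
ee_pos: [0.4021, -0.189, 0.1991]
orientation: [-180.0, -0.0, 101.6]
wrist_force: [0.2, -0.2, -1.8]
width: 0.186
grasp_force: 30.0
time_s: 11.4
ee_pos: [0.4022, -0.1889, 0.199]
orientation: [-180.0, 0.0, 101.6]
wrist_force: [-1.9, 0.8, 6.7]
width: 0.177
grasp_force: 30.0
```

The sill took the weight at the expected height. Let go and rise.

```bash
python3 -m handwheel '{"delta_pos":[[0,0,-0.02],[0,0,0],[0,0,0],[0,0,0],[0,0,0],[0,0,0]],"turn":[[0,0,0],[0,0,0],[0,0,0],[0,0,0],[0,0,0],[0,0,0]],"hand":[0,1,1,1,1,1]}'
python3 -m handwheel '{"delta_pos":[[0,0,-0.4],[0,0,-0.8],[0,0,-0.9],[0,0,-0.9],[0,0,-0.9],[0,0,-0.5],[0,0,0]],"turn":[[0,0,0],[0,0,0],[0,0,0],[0,0,0],[0,0,0],[0,0,0],[0,0,0]],"hand":[1,1,1,1,1,1,1]}'
python3 - <<'E'
from h import *
im,c,s=shot("wrist","w6");b,cs,_=shot("side","s6");print(s["ee_pos"],s["orientation"])
a=cv2.resize(b[150:270,190:310],(384,384),interpolation=2)
cv2.imwrite("pics/c6.png",cv2.resize(cv2.hconcat([im[:, :400],a]),None,fx=1.0,fy=1.0)[:,:,::-1])
E
```

```text
time_s: 12.15
ee_pos: [0.4021, -0.189, 0.1989]
orientation: [-180.0, -0.0, 101.6]
wrist_force: [-0.6, 0.7, -0.6]
width: 0.821
grasp_force: 0.0
time_s: 13.02
ee_pos: [0.4024, -0.1891, 0.3097]
orientation: [179.9, 0.1, 101.6]
wrist_force: [-0.2, -0.1, -0.4]
width: 0.998
grasp_force: 0.0
[ 0.40242075 -0.18912945  0.30972074] [1.79922290e+02 7.78011539e-02 1.01619991e+02]
```

View pics/c6.png

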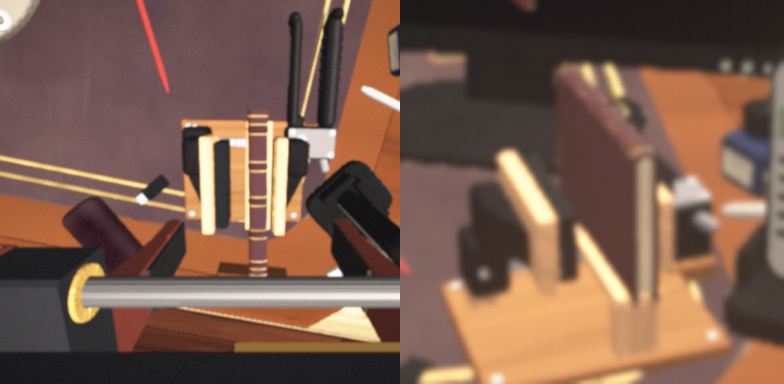

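The notebook stands upright on the sill, free. The trigger rod runs along (295, 15–125) and the grip along (333, 15–125). Next I measure their edges along rows.

```bash
python3 - <<'E'
from h import *
np.set_printoptions(precision=4,suppress=True)
im=cv2.imread('pics/w6.png').astype(int);g=im.max(2)
s=dict(ee_pos=[0.40242075,-0.18912945,0.30972074],orientation=[179.92229,0.0778,101.61999]);c=cam("wrist",s)
X=np.array([.9796,.201]);Y=np.array([-.201,.9796]);O=np.array([.401,-.189])+.015*X
for r in range(8,130,10):
    seg=g[r,275:350]<50; e=np.flatnonzero(np.diff(seg.astype(int)))+275.5
    print(r,e,[((onz(c,(u,r),.05)[:2]-O)@np.c_[X,Y]*1000).round(1) for u in e])
E
```

```text
8 [] []
18 [289.5 294.5 327.5 340.5] [array([ 18.7, 170.3]), array([ 23.9, 170.3]), array([ 58.6, 170.3]), array([ 72.2, 170.3])]
28 [290.5 295.5 324.5 332.5] [array([ 20. , 160.9]), array([ 25.3, 160.9]), array([ 56. , 160.9]), array([ 64.4, 160.9])]
38 [290.5 294.5 323.5 331.5] [array([ 20.3, 151.3]), array([ 24.6, 151.3]), array([ 55.5, 151.3]), array([ 64. , 151.3])]
48 [290.5 295.5 321.5 330.5] [array([ 20.6, 141.5]), array([ 25.9, 141.5]), array([ 53.9, 141.5]), array([ 63.6, 141.5])]
58 [290.5 294.5 320.5 330.5] [array([ 20.8, 131.7]), array([ 25.2, 131.7]), array([ 53.3, 131.7]), array([ 64.2, 131.7])]
68 [289.5 293.5 320.5 329.5] [array([ 20. , 121.6]), array([ 24.4, 121.6]), array([ 53.9, 121.6]), array([ 63.7, 121.6])]
78 [289.5 293.5 319.5 328.5] [array([ 20.3, 111.4]), array([ 24.7, 111.4]), array([ 53.4, 111.4]), array([ 63.3, 111.4])]
88 [287.5 293.5 319.5 327.5] [array([ 18.4, 101. ]), array([ 25.1, 101. ]), array([ 53.9, 101. ]), array([ 62.8, 101. ])]
98 [287.5 292.5 318.5 327.5] [array([18.7, 90.4]), array([24.3, 90.4]), array([53.4, 90.4]), array([63.4, 90.4])]
108 [287.5 292.5 317.5 326.5] [array([18.9, 79.7]), array([24.6, 79.7]), array([52.8, 79.7]), array([63. , 79.7])]
118 [286.5 291.5 317.5 326.5] [array([18.1, 68.8]), array([23.8, 68.8]), array([53.4, 68.8]), array([63.6, 68.8])]
128 [] []
```

Trigger and grip edges fit the given sizes (trigger front face at x ≈ 25 and grip front at x ≈ 62 in the sill frame). Hover over them with tool y along clamp x.

```bash
python3 -m handwheel '{"delta_pos":[[0.4,0.2,0],[0.8,0.45,0],[0.9,0.5,0.2],[0.9,0.5,0.2],[0.9,0.5,0.3],[0.8,0.5,0.4],[0.64,0.34,0.5],[0,0,0]],"turn":[[0,0,0],[0,0,0],[0,0,0],[0,0,0],[0,0,0],[0,0,0],[0,0,0],[0,0,0]],"hand":[1,1,1,1,1,1,1,1]}'
python3 - <<'E'
from h import *
im,c,s=shot("wrist","w7");print(s["ee_pos"],s["orientation"],s["qpos"]);sc,_,_=shot("scene","sc7")
np.savez("w7.npz",e=s["ee_pos"],o=s["orientation"])
cv2.imwrite("pics/c7.png",cv2.hconcat([im[:,90:450],sc[:,90:450]])[:,:,::-1])
E
```

```text
time_s: 14.12
ee_pos: [0.4479, -0.0413, 0.2679]
orientation: [-179.9, -0.1, 101.8]
wrist_force: [0.1, -0.5, -0.5]
width: 1.001
grasp_force: 0.0
[ 0.44787409 -0.04132425  0.26785131] [-1.79877386e+02 -1.03475973e-01  1.01840070e+02] [ 32.00088077  12.00877518 -38.43820669 118.691567     9.28806864
  52.34909967   0.29648584]
```

View pics/c7.png

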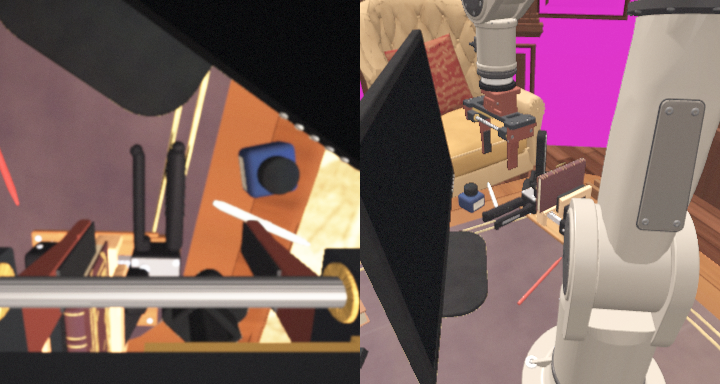

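The gripper hovers above trigger and grip, clear of the monitor. In full-picture columns, the trigger tip is at about (227,145), the grip tip at (266,142), and the ink bottle is well to the right.

```bash
python3 - <<'E'
from h import *
np.set_printoptions(precision=4,suppress=True)
im=cv2.imread('pics/w7.png').astype(int);g=im.max(2)
z=np.load('w7.npz');c=cam("wrist",dict(ee_pos=z['e'],orientation=z['o']))
X=np.array([.9796,.201]);Y=np.array([-.201,.9796]);O=np.array([.401,-.189])+.015*X
f=lambda u,r,h:((onz(c,(u,r),h)[:2]-O)@np.c_[X,Y]*1000).round(1)
print("TCP",((z['e'][:2]-O)@np.c_[X,Y]*1000).round(1))
for r in range(150,250,12):
    seg=g[r,212:285]<62; e=np.flatnonzero(np.diff(seg.astype(int)))+212.5
    print(r,e,[f(u,r,.05)[0] for u in e],f(258,r,.05)[1])
for u in (226,227,228,266,267): 
    r=np.flatnonzero(g[120:200,u]<62); print(u,r[:1]+120, f(u,r[0]+120,.05) if len(r) else None)
for p in [(330,165),(390,165),(388,195)]: print("ink",f(*p,.04))
E
```

```text
TCP [ 60.6 135.2]
150 [220.5 231.5 259.5 273.5] [np.float64(20.4), np.float64(31.7), np.float64(60.5), np.float64(74.9)] 173.4
162 [223.5 227.5 229.5 233.5 256.5 265.5 272.5 273.5] [np.float64(23.2), np.float64(27.3), np.float64(29.4), np.float64(33.6), np.float64(57.5), np.float64(66.8), np.float64(74.1), np.float64(75.1)] 161.0
174 [222.5 227.5 229.5 233.5 256.5 265.5 271.5 272.5] [np.float64(21.8), np.float64(27.1), np.float64(29.2), np.float64(33.4), np.float64(57.5), np.float64(66.9), np.float64(73.2), np.float64(74.3)] 148.3
186 [223.5 227.5 230.5 233.5 256.5 264.5 270.5 273.5] [np.float64(22.5), np.float64(26.8), np.float64(29.9), np.float64(33.1), np.float64(57.5), np.float64(66.0), np.float64(72.4), np.float64(75.5)] 135.4
198 [223.5 228.5 230.5 233.5 255.5 263.5 270.5 272.5] [np.float64(22.2), np.float64(27.5), np.float64(29.7), np.float64(32.9), np.float64(56.5), np.float64(65.1), np.float64(72.6), np.float64(74.7)] 122.2
210 [223.5 233.5 255.5 263.5 265.5 266.5 267.5 268.5 269.5 272.5] [np.float64(21.8), np.float64(32.7), np.float64(56.5), np.float64(65.2), np.float64(67.3), np.float64(68.4), np.float64(69.5), np.float64(70.6), np.float64(71.7), np.float64(74.9)] 108.8
222 [223.5 233.5 255.5 266.5 267.5 271.5] [np.float64(21.5), np.float64(32.4), np.float64(56.5), np.float64(68.6), np.float64(69.7), np.float64(74.1)] 95.0
234 [224.5 233.5 255.5 262.5 263.5 264.5 265.5 266.5 267.5 270.5] [np.float64(22.2), np.float64(32.2), np.float64(56.6), np.float64(64.3), np.float64(65.4), np.float64(66.5), np.float64(67.6), np.float64(68.7), np.float64(69.8), np.float64(73.2)] 80.9
246 [225.5 269.5] [np.float64(23.0), np.float64(72.3)] 66.5
226 [145] [ 26.2 178.3]
227 [145] [ 27.2 178.3]
228 [145] [ 28.3 178.3]
266 [142] [ 67.1 181.5]
267 [142] [ 68.1 181.5]
ink [136.4 156.6]
ink [200.7 156.9]
ink [202.5 123.6]
```

Trigger front is at x ≈ 21.8, grip back at x ≈ 76 and the grip centre at (49, 137), with the TCP at (60.6, 135). Shift slightly and go down beside them.

```bash
python3 -m handwheel '{"delta_pos":[[0.08,-0.16,0.5],[0,0,0.9],[0,0,1],[0,0,1],[0,0,1],[0,0,1],[0,0,0.8],[0,0,0]],"turn":[[0,0,0],[0,0,0],[0,0,0],[0,0,0],[0,0,0],[0,0,0],[0,0,0],[0,0,0]],"hand":[1,1,1,1,1,1,1,1]}'
python3 -m handwheel '{"delta_pos":[[0,0,0.35],[0,0,0.2],[0,0.16,0]],"turn":[[0,0,0],[0,0,0],[0,0,0]],"hand":[1,1,1]}'
python3 -m handwheel '{"delta_pos":[[0,0,0],[0,0,0],[0,0,0],[0,0,0]],"turn":[[0,0,0],[0,0,0],[0,0,0],[0,0,0]],"hand":[0.6,0.3,0.1,0.1]}'
```

```text
time_s: 15.22
ee_pos: [0.4427, -0.0425, 0.1127]
orientation: [-179.8, -0.0, 101.6]
wrist_force: [-0.8, 0.6, -0.6]
width: 1.003
grasp_force: 0.0
time_s: 15.6
ee_pos: [0.4479, -0.0413, 0.1001]
orientation: [-180.0, 0.0, 101.6]
wrist_force: [0.8, 0.1, -0.3]
width: 0.998
grasp_force: 0.0
time_s: 16.1
ee_pos: [0.4452, -0.0412, 0.0997]
orientation: [-179.7, -0.0, 101.6]
wrist_force: [-7.7, 1.7, 5.6]
width: 0.587
grasp_force: 3.6
```

```bash
python3 -m handwheel '{"delta_pos":[[0,0,0],[0,0,0],[0,0,0],[0,0,0],[0,0,0]],"turn":[[0,0,0],[0,0,0],[0,0,0],[0,0,0],[0,0,0]],"hand":[-0.1,-0.3,-0.3,-0.3,-0.3]}'
python3 - <<'E'
from h import *
for n in("side","wrist"):
    im,c,s=shot(n,n+"8")
a=cv2.imread("pics/side6.png") if 0 else cv2.imread("pics/s6.png");b=cv2.imread("pics/side8.png")
d=np.abs(a.astype(int)-b).max(2)[190:260,200:262]; print((d>60).sum())
E
```

```text
time_s: 16.73
ee_pos: [0.4485, -0.0409, 0.1]
orientation: [179.9, -0.0, 101.6]
wrist_force: [4.6, 2.7, -11.7]
width: 0.368
grasp_force: 28.5
907
```

```bash
cat > trk.py <<'E'
from h import *
a=cv2.imread("pics/s6.png");im,c,s=shot("side","trk")
T=a[195:238,216:239];r=cv2.matchTemplate(im[:,:,::-1].copy()[185:250,205:275],T,cv2.TM_CCOEFF_NORMED)
_,v,_,p=cv2.minMaxLoc(r)
i=p[0];y=r[p[1]]; sub=0.5*(y[i-1]-y[i+1])/(y[i-1]-2*y[i]+y[i+1]) if 0<i<r.shape[1]-1 else 0
du=p[0]+sub-11
P=np.array([.352,-.24,.11]);X=np.array([.9796,.201,0])
k=(proj(c,P+.02*X)-proj(c,P-.02*X))[0]/40
print("jaw mm",round(du/k,1),"dv",p[1]-10,"score",round(v,3),"t",s["time_s"],"w",round(s["width"]*88,1),"F",round(s["grasp_force"],1))
E
python3 trk.py
python3 -m handwheel '{"delta_pos":[[0,0,0],[0,0,0],[0,0,0],[0,0,0],[0,0,0]],"turn":[[0,0,0],[0,0,0],[0,0,0],[0,0,0],[0,0,0]],"hand":[0.45,0.45,0.45,0.45,0.45]}'
python3 trk.py
python3 -m handwheel '{"delta_pos":[[0,0,0],[0,0,0],[0,0,0],[0,0,0],[0,0,0],[0,0,0]],"turn":[[0,0,0],[0,0,0],[0,0,0],[0,0,0],[0,0,0],[0,0,0]],"hand":[0.1,-0.1,-0.27,-0.27,-0.27,-0.27]}'
python3 trk.py
```

```text
jaw mm 14.0 dv -1 score 0.994 t 16.825 w 32.6 F 28.5
time_s: 17.5
ee_pos: [0.4482, -0.0414, 0.1003]
orientation: [180.0, 0.0, 101.6]
wrist_force: [-1.3, -0.5, -0.5]
width: 0.726
grasp_force: 0.9
jaw mm 14.0 dv -1 score 0.994 t 17.5 w 63.9 F 0.9
time_s: 18.3
ee_pos: [0.4486, -0.0415, 0.1001]
orientation: [179.9, 0.0, 101.6]
wrist_force: [2.7, -1.9, -9.6]
width: 0.373
grasp_force: 27.7
jaw mm 19.1 dv -2 score 0.985 t 18.3 w 32.8 F 27.7
```

Opening to 64 mm does not let the trigger spring fully back, because the TCP sits off-centre. I'll open further on each stroke.

```bash
python3 -m handwheel '{"delta_pos":[[0,0,0],[0,0,0],[0,0,0],[0,0,0],[0,0,0],[0,0,0]],"turn":[[0,0,0],[0,0,0],[0,0,0],[0,0,0],[0,0,0],[0,0,0]],"hand":[0.9,0.9,0.9,0.9,0.9,0.9]}'
python3 -m handwheel '{"delta_pos":[[0,0,0],[0,0,0],[0,0,0],[0,0,0],[0,0,0],[0,0,0],[0,0,0],[0,0,0]],"turn":[[0,0,0],[0,0,0],[0,0,0],[0,0,0],[0,0,0],[0,0,0],[0,0,0],[0,0,0]],"hand":[0.5,0.3,0.15,0,-0.15,-0.27,-0.27,-0.27]}'
python3 trk.py
```

```text
time_s: 19.1
ee_pos: [0.4488, -0.0409, 0.1005]
orientation: [179.9, -0.0, 101.6]
wrist_force: [-0.1, -0.3, -1.3]
width: 0.945
grasp_force: 0.0
time_s: 20.1
ee_pos: [0.4485, -0.041, 0.0999]
orientation: [179.9, -0.0, 101.6]
wrist_force: [3.8, 2.3, -15.1]
width: 0.374
grasp_force: 28.3
jaw mm 29.5 dv -3 score 0.981 t 20.1 w 32.9 F 28.3
```

```bash
python3 -m handwheel '{"delta_pos":[[0,0,0],[0,0,0],[0,0,0],[0,0,0],[0,0,0],[0,0,0]],"turn":[[0,0,0],[0,0,0],[0,0,0],[0,0,0],[0,0,0],[0,0,0]],"hand":[0.9,0.9,0.9,0.9,0.9,0.9]}'
python3 -m handwheel '{"delta_pos":[[0,0,0],[0,0,0],[0,0,0],[0,0,0],[0,0,0],[0,0,0]],"turn":[[0,0,0],[0,0,0],[0,0,0],[0,0,0],[0,0,0],[0,0,0]],"hand":[0.5,0.3,0.2,0.1,0,0]}'
python3 -m handwheel '{"delta_pos":[[0,0,0],[0,0,0],[0,0,0]],"turn":[[0,0,0],[0,0,0],[0,0,0]],"hand":[-0.1,-0.15,-0.15]}'
python3 -m handwheel '{"delta_pos":[[0,0,0],[0,0,0],[0,0,0]],"turn":[[0,0,0],[0,0,0],[0,0,0]],"hand":[-0.2,-0.26,-0.26]}'
python3 trk.py
```

```text
time_s: 20.9
ee_pos: [0.4488, -0.0412, 0.1005]
orientation: [179.9, 0.0, 101.6]
wrist_force: [-0.3, -1.0, -0.3]
width: 0.941
grasp_force: 0.0
time_s: 21.65
ee_pos: [0.4435, -0.0417, 0.0989]
orientation: [-179.4, -0.0, 101.5]
wrist_force: [-10.4, 1.0, 5.6]
width: 0.505
grasp_force: 20.1
time_s: 22.02
ee_pos: [0.4463, -0.0412, 0.0992]
orientation: [-179.8, -0.0, 101.6]
wrist_force: [-4.2, 0.9, -13.6]
width: 0.43
grasp_force: 17.3
time_s: 22.4
ee_pos: [0.4478, -0.0411, 0.0994]
orientation: [-180.0, -0.1, 101.6]
wrist_force: [1.0, 2.5, -26.5]
width: 0.393
grasp_force: 28.7
jaw mm 32.8 dv -3 score 0.977 t 22.4 w 34.6 F 28.7
```

```bash
python3 - <<'E'
from h import *
a=cv2.imread("pics/s6.png");b=cv2.imread("pics/trk.png");e=cv2.imread("pics/side8.png")
for r in (205,216,228,236):
  for n,i in(("before",a),("stroke1",e),("now",b)): print(r,n," ".join(f"{v}" for v in i[r,215:285].astype(int).sum(1)//3))
c=cam("side");X=np.array([.9796,.201,0]);Y=np.array([-.201,.9796,0]);O=np.array([.4157,-.186,0])
for x in(-.065,-.057,-.03,-.022,-.006,0): print(x,proj(c,O+x*X-.045*Y+[0,0,.107]),proj(c,O+x*X-.075*Y+[0,0,.1]))
E
```

```text
205 before 107 106 105 103 107 118 132 145 167 201 226 237 239 238 232 213 162 103 79 74 74 76 81 84 81 73 67 66 67 68 68 67 68 68 68 69 69 69 68 68 69 69 69 70 69 70 69 73 95 129 154 161 156 134 99 75 67 64 62 65 77 98 116 137 165 190 192 175 149 133
205 stroke1 110 110 110 108 104 99 95 93 91 88 85 89 103 122 138 149 173 208 230 238 240 237 228 196 136 93 77 74 74 72 70 69 68 68 68 67 69 69 69 69 69 70 69 70 70 70 70 74 95 130 154 162 156 134 100 74 68 64 62 65 77 97 116 137 165 191 192 176 150 134
205 now 110 110 110 110 109 110 109 110 110 109 107 104 96 77 61 56 58 60 65 65 65 70 91 117 135 144 154 180 212 231 238 239 237 225 192 136 94 76 72 70 68 69 69 69 68 69 68 69 69 70 74 95 130 153 162 157 135 100 73 67 78 96 116 137 165 191 192 175 151 134
216 before 48 49 49 52 54 58 61 62 64 66 77 102 126 141 154 180 213 232 239 241 240 231 205 145 95 76 73 73 71 69 67 68 67 67 67 67 68 69 69 69 69 69 69 69 69 69 69 74 95 129 153 163 158 136 106 105 135 153 156 145 117 83 63 56 54 55 67 89 115 130
216 stroke1 107 106 102 87 66 51 48 48 48 48 50 51 53 56 59 61 63 68 79 105 130 143 152 1
[... 1637 characters left out ...]
 108 115 151 166 165 165 165 162 150 127 108 102 102 98 97 97
236 now 234 237 241 239 220 187 173 171 170 168 157 123 82 59 52 51 52 52 53 52 52 53 55 63 90 134 167 178 180 181 181 180 180 177 169 159 155 157 158 160 174 206 226 234 229 206 150 96 73 69 72 87 121 152 165 165 151 118 114 145 162 161 150 127 108 102 101 98 96 97
-0.065 [234.48099854 218.63362758] [239.32778204 229.21877709]
-0.057 [238.52311291 217.9126148 ] [243.47846031 228.44014281]
-0.03 [251.97389207 215.51332996] [257.28450599 225.85023826]
-0.022 [255.90358376 214.81237059] [261.31625012 225.09391508]
-0.006 [263.68809228 213.42380767] [269.3005975  223.59611491]
0 [266.58185052 212.90763309] [272.26785604 223.03948077]
```

The notebook has slid about 6 mm to the fixed jaw and the trigger stalled before its stop, so it is already pinched, a bit hard at 28.7 N on the trigger. I'll let go, recentre and squeeze again gently.

```bash
python3 -m handwheel '{"delta_pos":[[0,0,0],[0,0,0],[0,0,0],[0,0,0],[0,0,0],[0,-0.2,0],[0,0,0]],"turn":[[0,0,0],[0,0,0],[0,0,0],[0,0,0],[0,0,0],[0,0,0],[0,0,0]],"hand":[0.2,0.9,0.9,0.9,0.9,0.9,0.9]}'
python3 trk.py
python3 -m handwheel '{"delta_pos":[[0,0,0],[0,0,0],[0,0,0],[0,0,0]],"turn":[[0,0,0],[0,0,0],[0,0,0],[0,0,0]],"hand":[0.5,0.3,0.2,0.2]}'
python3 -m handwheel '{"delta_pos":[[0,0,0],[0,0,0]],"turn":[[0,0,0],[0,0,0]],"hand":[0.1,0.1]}'
python3 trk.py
python3 -m handwheel '{"delta_pos":[[0,0,0],[0,0,0]],"turn":[[0,0,0],[0,0,0]],"hand":[0.05,0.05]}'
python3 trk.py
```

```text
time_s: 23.32
ee_pos: [0.4431, -0.0423, 0.1003]
orientation: [180.0, 0.0, 101.6]
wrist_force: [-0.2, 0.3, 0.2]
width: 0.951
grasp_force: 0.0
jaw mm 31.1 dv -3 score 0.981 t 23.325 w 83.7 F 0.0
time_s: 23.88
ee_pos: [0.4414, -0.0423, 0.0997]
orientation: [-179.8, -0.0, 101.6]
wrist_force: [-5.6, 1.2, 3.3]
width: 0.607
grasp_force: 2.7
time_s: 24.12
ee_pos: [0.4411, -0.0423, 0.0997]
orientation: [-179.8, -0.0, 101.6]
wrist_force: [-4.9, 2.6, 3.5]
width: 0.552
grasp_force: 11.1
jaw mm 31.4 dv -3 score 0.98 t 24.125 w 48.6 F 11.1
time_s: 24.42
ee_pos: [0.442, -0.0421, 0.0997]
orientation: [-179.9, -0.0, 101.6]
wrist_force: [-4.9, 3.2, -1.5]
width: 0.527
grasp_force: 18.8
jaw mm 31.8 dv -3 score 0.979 t 24.425 w 46.4 F 18.8
```

The mean pad force is 18.8 N with a wrist bias of -4.9 N, so the trigger sees about 21 N. A 1 mm shift should balance the fingers.

```bash
python3 -m handwheel '{"delta_pos":[[0,-0.05,0],[0,0,0],[0,0,0]],"turn":[[0,0,0],[0,0,0],[0,0,0]],"hand":[0.05,0.05,0.05]}'
python3 trk.py
python3 -m handwheel '{"delta_pos":[[0,0,0],[0,0,0],[0,0,0],[0,0,0]],"turn":[[0,0,0],[0,0,0],[0,0,0],[0,0,0]],"hand":[0.05,0.05,0.05,0.05]}'
```

```text
time_s: 24.85
ee_pos: [0.4418, -0.0421, 0.0999]
orientation: [180.0, -0.0, 101.6]
wrist_force: [-2.0, 4.6, -11.5]
width: 0.531
grasp_force: 20.5
jaw mm 31.8 dv -3 score 0.979 t 24.85 w 46.7 F 20.5
time_s: 25.4
ee_pos: [0.4418, -0.0421, 0.0999]
orientation: [180.0, -0.0, 101.7]
wrist_force: [-0.9, 4.6, -13.4]
width: 0.529
grasp_force: 20.6
```

The force is steady at about 20.6 N on the trigger (about 24 N at the jaw) and the notebook is upright against the fixed jaw. Handing in.

```bash
python3 -c "
from cell import *
print(sign_off())"
```

```text
the job is handed in; nothing more can be done
None
```

The job is handed in at about 25 s: the notebook stands upright on the sill, pinched against the fixed jaw, with the trigger still held at about 21 N (roughly 24 N at the jaw, estimated from your formula). One earlier stroke peaked at about 29 N on the trigger, or about 37 N at the jaw.

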